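# Push a row of thread spools home and shut the keeper

### The job

Four thread spools stand in a row in the channel of the low wooden tray. Without pinching or lifting anything, push on the last spool with the fingertips and slide the whole row along the channel until the first spool rests against the end stop and no gaps are left. Then push the keeper's block fully in, so that its bar shuts across the channel behind the last spool; let go, with the spools all standing and the other things on the cart left alone.

Things in the scene. Friction and masses are not known exactly. Their poses are not given: they have to be found in the camera images.
- tray: fixed low wooden tray: a straight open-topped channel along its own x. Origin: on the cart's top (z = 0), on the channel's centre line. Channel from its open end at x = -135 mm to the end stop at x = +115 mm; spools are pushed towards +x. Channel floor 6 mm above the cart; side walls at y = +-16 to +-24 mm, rising to 20 mm above the cart. Position and yaw vary.
- stop_face (a point): centre line of the inner face of the tray's end stop, 30 mm above the cart, at tray x = +115 mm. The stop is a darker wooden block, 15 mm thick (to +x), 48 mm wide and 42 mm high.
- keeper (a joint): slide of the keeper, in m: 0 = drawn back, 0.042 = fully shut. It moves along the tray's -y, across the channel; about 1 N of friction, no spring, stays where it is left. Keeper: flat metal bar with an upright wooden push block at its outer end. It runs in a fixed guide beside the tray's +y wall (tray x -29 to +7 mm, y 24 to 53 mm, 37 mm high).
- keeper_tip (a point): inner end of the keeper's bar (8 mm wide along tray x, 9 mm high), 27.5 mm above the cart, above the side walls, at tray x = -11 mm. Drawn back it is at tray y = +30 mm, clear of the channel; shut, at y = -12 mm, the bar then crosses the channel 6 mm behind a row that is fully home.
- keeper_push (a point): centre of the outer face of the keeper's push block (34 mm along tray x, 12 mm thick, 12 to 52 mm above the cart), 31.5 mm above the cart, at tray x = -11 mm; drawn back it is at tray y = +107 mm, shut at +65 mm. Push it towards the tray's -y.
- spool_1: thread spool with wooden ends, standing upright in the channel, 29 mm in diameter and 48 mm high, about 0.04 kg; number 1 of 4 counted from the end stop, the first (next to the stop). Origin: centre of its underside, on the channel floor 6 mm above the cart's top. At the start neighbours stand less than 1 mm apart; fully home its origin is at tray x = 100.5 mm.
- spool_2: thread spool with wooden ends, standing upright in the channel, 29 mm in diameter and 48 mm high, about 0.04 kg; number 2 of 4 counted from the end stop. Origin: centre of its underside, on the channel floor 6 mm above the cart's top. At the start neighbours stand less than 1 mm apart; fully home its origin is at tray x = 71.5 mm.
- spool_3: thread spool with wooden ends, standing upright in the channel, 29 mm in diameter and 48 mm high, about 0.04 kg; number 3 of 4 counted from the end stop. Origin: centre of its underside, on the channel floor 6 mm above the cart's top. At the start neighbours stand less than 1 mm apart; fully home its origin is at tray x = 42.5 mm.
- spool_4: thread spool with wooden ends, standing upright in the channel, 29 mm in diameter and 48 mm high, about 0.04 kg; number 4 of 4 counted from the end stop, the last (at the open end; the one to push on). Origin: centre of its underside, on the channel floor 6 mm above the cart's top. At the start neighbours stand less than 1 mm apart; fully home its origin is at tray x = 13.5 mm.
- stamp: loose wooden hand stamp with a turned knob, 26 x 32 x 50 mm high; origin at the centre of its underside. Bystander, leave alone.
- eraser: loose small eraser, 17 x 43 x 12 mm; origin at the centre of its underside. Bystander, leave alone.
- tape: loose roll of paper tape lying flat, 90 mm across, 16 mm high; origin at the centre of its underside. Bystander, leave alone.
Things that resemble listed ones, but are neither listed nor needed, are in the scene too. Leave any black or purple look-alike of the spool_2 alone.

How it is judged:
By the outcome, as a careful person would: the job done as asked, in the order asked, and still so for the second after the job is handed in, with the robot touching nothing.
It also fails if it takes over 48 s, if anything falls off the work surface, if the arm or the gripper's body presses on something with over 40 N, if the wrist force passes 120 N, or if a joint passes its speed limit or range.

### The arm

A 7-joint arm with a two-finger parallel gripper is mounted at the origin on a cart in front of the work surface, level with it; the furniture and walls round the work are solid. World frame = base frame: x ahead of the robot, y to its left, z up, the work surface at z = 0. Lengths are in m, angles in rad, forces in N, time in s.
With the tool pointing down it reaches from about 0.425 to 0.95 m from the base axis. Payload 4.7 kg.
Tool frame: the origin (TCP) lies on the centre line of the jaws, within the pads' length; the fingertips stand robot.nose_length ahead of it and the grasp point (between the pads) lies 8 mm behind it (robot.nose_length is the distance from the TCP to the fingertips, in m); z points along the fingers, y is the line along which they close (so a half turn about z gives the same grasp; the last joint's range is limited). The gripper opens to 85 mm and grips with 20 to 120 N. Pads are 22 mm wide; open, the fingers measure 114 mm over their backs; the gripper's body (76 mm by 85 mm) begins 54 mm behind the grasp point. The pads swing forward as they close: fully open they stand 13 mm farther back than shut.
Start: joints at [-1.186, 0.469, -0.049, 1.532, 0.024, 1.141, -0.082], TCP at [0.271, 0.618, 0.208] pointing down, gripper open.
Joint ranges: [-2.59, 2.59], [-0.33, 1.99], [-1.39, 1.29], [0.1, 2.45], [-1.04, 4.18], [0.21, 1.99], [-2.66, 2.66]. Speed limits (rad/s): [2.57, 2.57, 3.14, 3.14, 3.14, 3.14, 3.14].

### API

Orientations are given as [roll, pitch, yaw] about the fixed x, y, z axes, in that order (R = Rz(yaw) Ry(pitch) Rx(roll)).
In Python, from plant import robot gives the robot as it stands. Calls block until the motion is done:
- robot.goto(position, orientation): joint-space move of the TCP to a pose.
- robot.move_straight(position, vel=0.15, attitude=None, contact_N=None): straight line of the TCP; attitude=None keeps the orientation; vel is the mean speed in m/s. With contact_N (N) it stops when the force on the tool has changed by that much, and returns True; else False.
- robot.move_joints(angles): joint-space move.
- robot.grip(opening, strength=None): opening from 0.0 (shut) to 1.0 (fully open); strength is the grip in N (None keeps the last); returns when the fingers have stopped.
- robot.sleep(seconds).
- robot.inverse_kinematics(position, orientation): joint angles nearest the present ones, or None.
- robot.sense(): the state.
- robot.grab_frame(name): name is "scene" or "top"; returns a dict with "image" (400x640x3 uint8, red, green, blue), "range_z" (400x640 float32, m along the optical axis (not along the pixel's ray), 0 where there is no reading), "fx", "fy", "cx", "cy" (pixels), "R" (3x3) and "t" (3): a world point X has camera coordinates R X + t. Camera axes: x right, y down, z forward; pixel columns grow to the right and rows downward; lengths in m; the calibration is good to about 2 mm. A picture is of the moment at which its call begins.
A pose or a line that the arm cannot do raises robot.IKError and nothing moves.
- robot.close_job(): hands the job in; it is judged then, once.
The state is a dict: "t": time; "joint_pos": joint angles; "joint_velocities": joint speeds; "effort": joint torques, N m; "tcp_pos": TCP position; "tcp_rot": TCP orientation; "wrist_force": force on the tool from outside, world axes, zero at the start; "torque": the same for the moment, N m; "opening": opening from 0.0 (shut) to 1.0 (fully open); "gripper_force": force on a finger pad.
Only numpy, scipy, OpenCV 4.12 (cv2) and the standard library are available. Lean on these libraries where they do the work, as an engineer would, in place of code of your own. Each camera call takes 0.05 s, during which the arm holds its last target. There are 200 camera calls.

## Working session

There is one attempt and no reset: what is moved stays moved. The work goes in short steps, each a Python script; the robot and the scene stay as the last script left them, time stands still between calls to the robot, and variables do not carry over. Pictures are saved under pics/ and viewed, at most 10 in all, crops included, and the job is handed in when it is done.

```bash
mkdir -p pics; python3 - <<'E'
from plant import robot
import cv2,numpy as np,pickle
d={}
for n in("scene","top"):
    f=robot.grab_frame(n);d[n]=f
    cv2.imwrite(f"pics/{n}0.png",f["image"][:,:,::-1])
    print(n,f["fx"],f["cx"],f["cy"],np.array(f["R"]).round(3).tolist(),f["t"])
pickle.dump(d,open("f0.pkl","wb"))
s=robot.sense();print(robot.nose_length,s["t"],s["tcp_rot"],s["wrist_force"],s["opening"])
E
```

```text
scene 509.7827230915397 318.8657497265707 184.26309644559126 [[0.626, -0.78, 0.013], [-0.562, -0.463, -0.685], [0.54, 0.422, -0.728]] [-0.14785055  0.35357852  0.77918088]
top 493.93248806072677 321.78192669041533 192.0720599883292 [[0.045, -0.999, -0.001], [-0.976, -0.044, -0.213], [0.213, 0.01, -0.977]] [0.13514737 0.45733174 1.09290384]
0.011 0.1 [-3.13987515e+00  3.91520489e-05  2.72786061e+00] [-0.34085825 -0.26087406  0.04982897] 1.0004106551930134
```

View pics/scene0.png

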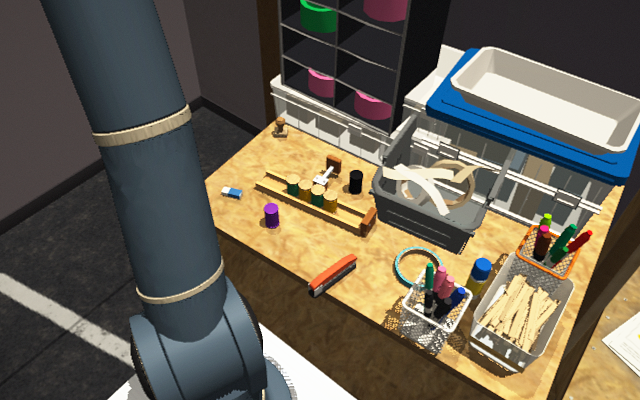

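View pics/top0.png

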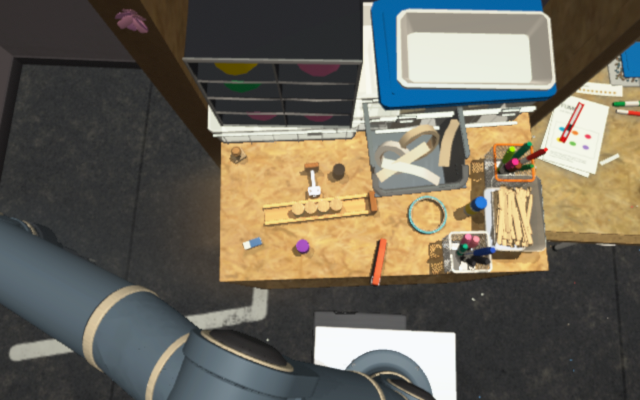

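The scene view shows the tray from (255,185) to (375,220), with its stop at (370,218) and the keeper block at (333,163). In the top view the tray runs from (263,215) to (375,202), the spools are at (297–337,207) and the keeper block is at (312,166). There are look-alikes at (303,246), purple, and (338,171), black. Next I'll enlarge the top view.

```bash
cat > h.py <<'E'
import numpy as np,cv2
def ray(f,u,v,z):
    R=np.array(f["R"]);t=np.array(f["t"]);c=-R.T@t
    d=R.T@np.array([(u-f["cx"])/f["fx"],(v-f["cy"])/f["fy"],1]);return c+d*(z-c[2])/d[2]
def proj(f,P):
    p=np.array(f["R"])@P+f["t"];return f["fx"]*p[0]/p[2]+f["cx"],f["fy"]*p[1]/p[2]+f["cy"]
def cloud(f):
    v,u=np.mgrid[:400,:640];z=f["range_z"].astype(float)
    c=np.stack([(u-f["cx"])/f["fx"]*z,(v-f["cy"])/f["fy"]*z,z],-1)
    P=(c-np.array(f["t"]))@np.array(f["R"]);P[z==0]=np.nan;return P
E
python3 - <<'E'
import pickle,cv2,numpy as np
from h import *
d=pickle.load(open("f0.pkl","rb"))
f=d["top"]
cv2.imwrite("pics/topc.png",cv2.resize(f["image"][140:260,240:400,::-1],None,fx=5,fy=5,interpolation=cv2.INTER_CUBIC))
f=d["scene"]
cv2.imwrite("pics/scc.png",cv2.resize(f["image"][140:250,240:400,::-1],None,fx=5,fy=5,interpolation=cv2.INTER_CUBIC))
for n in d:
    P=cloud(d[n]);hsv=cv2.cvtColor(d[n]["image"],cv2.COLOR_RGB2HSV)
    m=(P[...,0]>.4)&(P[...,0]<.8)&(P[...,1]>-.1)&(P[...,1]<.5)
    for lo,hi in((.012,.026),(.036,.046),(.048,.058)):
        q=P[m&(P[...,2]>lo)&(P[...,2]<hi)];print(n,lo,len(q),np.nanmedian(q,0).round(3))
E
```

```text
scene 0.012 1756 [0.459 0.114 0.019]
scene 0.036 1109 [0.512 0.127 0.041]
scene 0.048 1501 [0.516 0.14  0.053]
top 0.012 1097 [0.449 0.122 0.019]
top 0.036 543 [0.539 0.132 0.041]
top 0.048 909 [0.431 0.16  0.053]
```

View pics/topc.png

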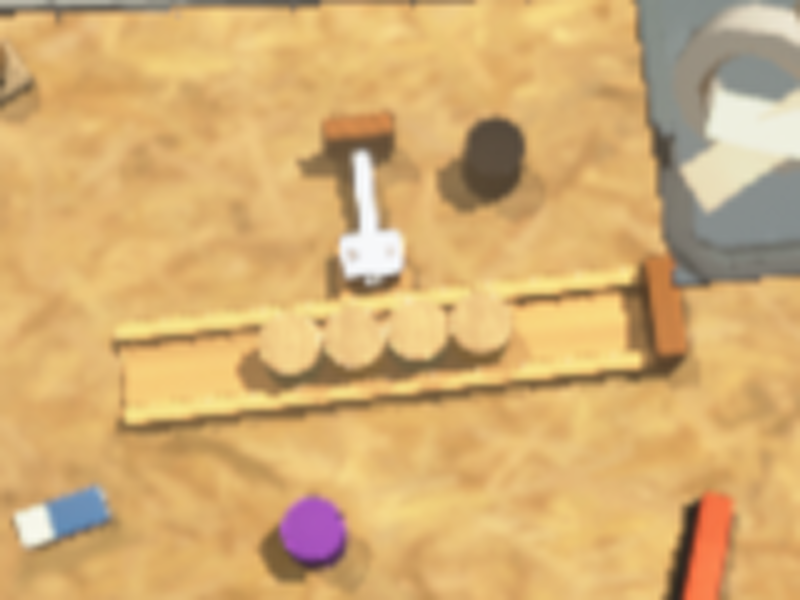

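View pics/scc.png

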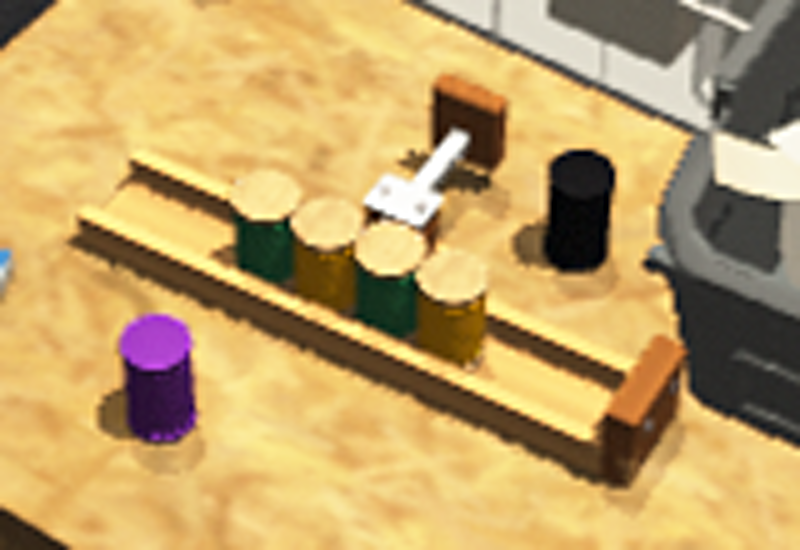

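The crops show the tray's open end at crop (115–122, 330–425), the spool tops at (290,343)…(480,320), the stop at (642–688, 257–358) and the keeper's block top at (322–394, 114–140). I'll fit the tray's planar pose from these corners.

```bash
python3 - <<'E'
import pickle
from h import *
d=pickle.load(open("f0.pkl","rb"))
pts={"top":[((122,425),(-135,-24),20),((115,330),(-135,24),20),((642,260),(115,24),42),((656,358),(115,-24),42),((672,257),(130,24),42),((688,352),(130,-24),42),((322,123),(-28,107),52),((394,114),(6,107),52)],
"scene":[((78,212),(-135,-24),20),((132,155),(-135,24),20),((603,418),(115,-24),42),((660,337),(115,24),42),((687,350),(130,24),42),((630,432),(130,-24),42),((438,74),(-28,107),52),((508,98),(6,107),52)]}
sp={"top":[(290,343),(353,335),(415,328),(480,320)],"scene":[(265,195),(325,222),(390,248),(452,275)]}
for n in d:
    f=d[n];R_=lambda p,z:ray(f,p[0]/5+239.6,p[1]/5+139.6,z/1000)[:2]
    W=np.array([R_(p,z) for p,_,z in pts[n]]);T=np.array([t for _,t,_ in pts[n]])/1000.
    a=(W-W.mean(0))@[1,1j];b=(T-T.mean(0))@[1,1j];yaw=np.angle((a*b.conj()).sum())
    c,s=np.cos(yaw),np.sin(yaw);R=np.array([[c,-s],[s,c]]);o=W.mean(0)-R@T.mean(0)
    print(n,o.round(4),yaw.round(4),"res mm",((W-o-T@R.T)*1000).round(1).tolist())
    print("spools",[((R.T@(R_(p,54)-o))*1000).round(1).tolist() for p in sp[n]])
E
```

```text
scene [0.4165 0.157 ] -1.4129 res mm [[5.0, 0.8], [-2.6, -1.1], [0.7, -0.9], [1.4, -2.0], [0.2, 0.7], [-0.7, 1.8], [-3.0, -0.2], [-1.0, 0.9]]
spools [[-53.5, 2.6], [-24.4, 2.0], [5.7, 2.9], [34.4, 2.7]]
top [0.4165 0.1572] -1.4112 res mm [[2.1, 0.7], [-0.3, -0.5], [-0.1, 0.6], [1.3, 0.6], [-0.4, 1.5], [2.4, 0.7], [-2.7, -1.9], [-2.2, -1.8]]
spools [[-52.2, 1.5], [-23.2, 1.9], [5.4, 1.9], [35.4, 2.2]]
```

```bash
cat >> h.py <<'E'
O=np.array([.4172,.157]);YAW=-1.412
c_,s_=np.cos(YAW),np.sin(YAW);RT=np.array([[c_,-s_],[s_,c_]])
def W(x,y,z): return [*(O+RT@np.array([x,y])/1000),z/1000]
E
python3 - <<'E'
import pickle
from h import *
from plant import robot
d=pickle.load(open("f0.pkl","rb"))
for n in d:
    P=cloud(d[n]);T=(P[...,:2]-O)@RT*1000;z=P[...,2]*1000
    for y in range(100,240,10):
        m=(abs(T[...,0]+11)<60)&(T[...,1]>=y)&(T[...,1]<y+10)
        print(n,y,int(np.nanmax(z[m])) if m.any() else None,end="; ")
    print()
A=[np.pi,0,YAW+np.pi]
robot.grip(0.0)
robot.goto(W(-95,0,100),A)
robot.move_straight(W(-95,0,36),vel=.1)
print(robot.sense()["t"],robot.sense()["wrist_force"])
hit=robot.move_straight(W(-72,0,36),vel=.04,contact_N=6)
s=robot.sense();print(hit,s["t"],s["wrist_force"],(RT.T@(np.array(s["tcp_pos"][:2])-O)*1000).round(1),s["tcp_pos"][2])
f=robot.grab_frame("scene");cv2.imwrite("pics/s1.png",cv2.resize(f["image"][120:250,220:400,::-1],None,fx=4,fy=4,interpolation=cv2.INTER_CUBIC))
E
```

```text
scene 100 52; scene 110 2; scene 120 1; scene 130 4; scene 140 3; scene 150 90; scene 160 345; scene 170 376; scene 180 388; scene 190 386; scene 200 358; scene 210 351; scene 220 346; scene 230 345; 
top 100 53; top 110 4; top 120 4; top 130 5; top 140 5; top 150 82; top 160 427; top 170 428; top 180 426; top 190 426; top 200 426; top 210 426; top 220 426; top 230 426; 
3.1583 [0.14687822 0.6189467  0.33575234]
False 3.8833 [-0.30878768  0.87399976 -0.65266647] [-72.1   0.1] 0.03605248454873671
```

View pics/s1.png

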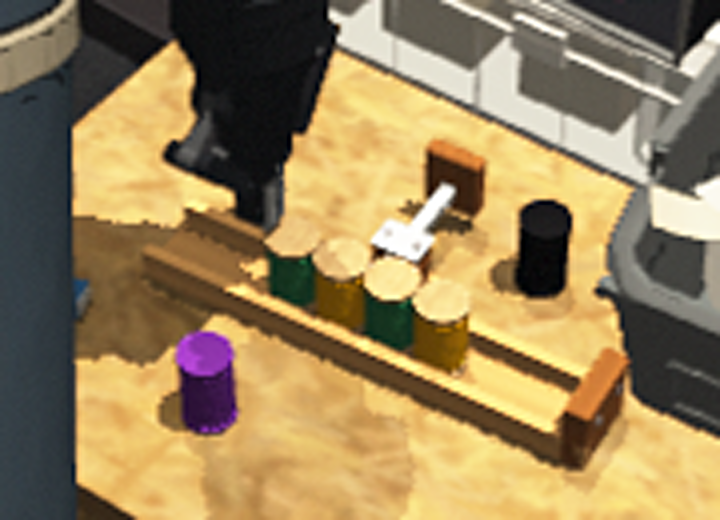

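The picture shows all four spools standing (tops at crop (290–440, 235–300)), with the shut fingertips just behind spool 4. Now for the row push, stopping on force at the end stop. I'll also check IK for a tilted keeper push, because the shelf stands only about 50 mm behind the block.

```bash
python3 - <<'E'
from h import *
from plant import robot
from scipy.spatial.transform import Rotation as Ro
def rep(k):
    s=robot.sense();print(k,s["t"],np.round(s["wrist_force"],2),(RT.T@(np.array(s["tcp_pos"][:2])-O)*1000).round(1),flush=True)
robot.move_straight(W(-25,0,36),vel=.04,contact_N=10);rep("a")
h=robot.move_straight(W(-8,0,36),vel=.02,contact_N=5);rep(h)
f=robot.grab_frame("scene");cv2.imwrite("pics/s2.png",cv2.resize(f["image"][120:250,220:400,::-1],None,fx=4,fy=4,interpolation=cv2.INTER_CUBIC))
for yw in(YAW+np.pi/2,YAW-np.pi/2):
  for tilt in(15,20,25):
    # tool z leans to tray +y at the tips
    a=np.deg2rad(tilt);z=np.array([*(RT@[0,np.sin(a)]),-np.cos(a)])
    x=np.array([np.cos(yw),np.sin(yw),0]);x-=z*(x@z);x/=np.linalg.norm(x)
    rpy=Ro.from_matrix(np.c_[x,np.cross(z,x),z]).as_euler("xyz")
    print(tilt,rpy.round(3),[robot.inverse_kinematics(W(-11,y,zz),rpy) is not None for y,zz in((130,110),(126,47),(84,47))])
E
```

```text
a 5.2583 [-0.09 -0.49  0.13] [-25.3   0. ]
False 6.2583 [0.34 1.07 0.22] [-8.1  0. ]
15 [ 3.142 -0.262  0.159] [True, True, True]
20 [ 3.142 -0.349  0.159] [True, True, True]
25 [ 3.142 -0.436  0.159] [True, False, False]
15 [-3.142  0.262 -2.983] [True, True, True]
20 [-3.142  0.349 -2.983] [True, True, True]
25 [-3.142  0.436 -2.983] [True, True, True]
```

View pics/s2.png

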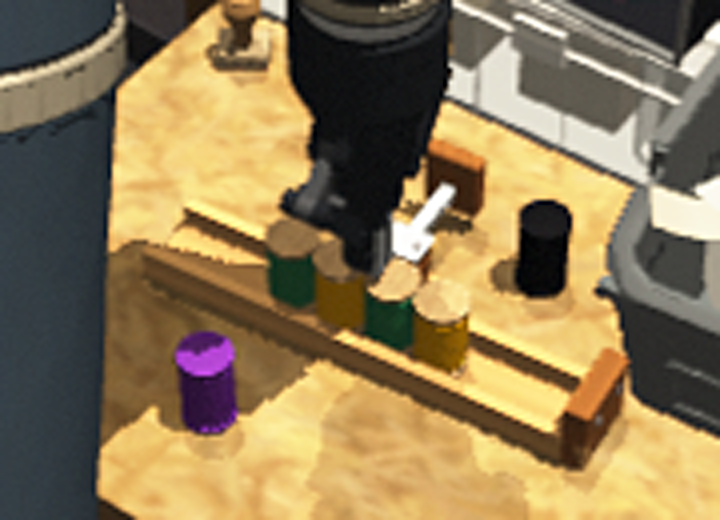

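The picture shows the spools still where they started, with the finger overlapping spools 3 and 2 at crop (370,260) and no force felt. That means the fingertips aren't where I assumed, so I'll measure them.

```bash
python3 - <<'E'
from h import *
from plant import robot
s=robot.sense();print(s["opening"],s["tcp_pos"],s["tcp_rot"],s["gripper_force"])
for n in("scene","top"):
    f=robot.grab_frame(n);P=cloud(f);T=(P[...,:2]-O)@RT*1000;z=P[...,2]*1000
    print(n,"tcp px",proj(f,np.array(s["tcp_pos"])),"tip px",proj(f,np.array(s["tcp_pos"])-[0,0,.011]))
    g=f["image"].astype(int).max(-1)<75
    m=g&(abs(T[...,0]+20)<90)&(abs(T[...,1])<70)&(z>15)&(z<150)
    for lo in range(15,150,15):
        k=m&(z>=lo)&(z<lo+15)
        if k.sum()>5: print(lo,k.sum(),"x",np.percentile(T[k][:,0],[3,50,97]).round(),"y",np.percentile(T[k][:,1],[3,50,97]).round())
    cv2.imwrite(f"pics/{n}3.png",cv2.resize(f["image"][120:250,220:400,::-1],None,fx=4,fy=4,interpolation=cv2.INTER_CUBIC))
E
```

```text
-0.003104452061895105 [0.41590534 0.16503578 0.0359931 ] [-3.14157791e+00 -4.80800492e-05  1.72985302e+00] 0.0
scene tcp px (np.float64(311.1724047884101), np.float64(193.33547850239464)) tip px (np.float64(311.16315562377986), np.float64(196.90819129211383))
15 111 x [-60.  -4.  23.] y [-12.  -9.   2.]
30 118 x [-58.  -1.  24.] y [-13.  -9.  -0.]
45 50 x [-60. -34.  31.] y [-13. -10.   0.]
60 35 x [-12.  -1.   3.] y [-14.  -9.   0.]
75 45 x [-12.  -1.   3.] y [-14. -10.   5.]
90 27 x [-0.  3.  5.] y [-16.  -5.   9.]
105 106 x [-15.   4.   5.] y [-34. -11.  33.]
120 130 x [-14.   4.   9.] y [-44. -10.  45.]
135 138 x [-11.   4.   9.] y [-61. -22.  43.]
top tcp px (np.float64(316.97961476686885), np.float64(207.79477058590882)) tip px (np.float64(317.0266270770748), np.float64(208.64948439679034))
```

View pics/top3.png

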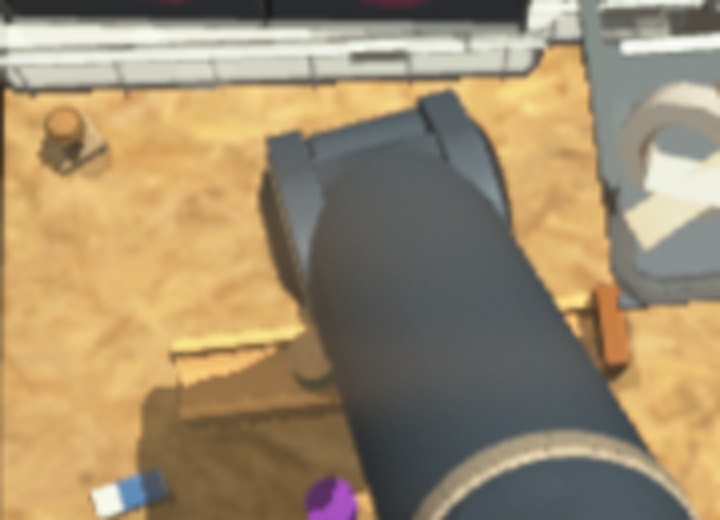

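The arm hides the row in the top view. I'll look at the scene view taken at the same moment.

View pics/scene3.png

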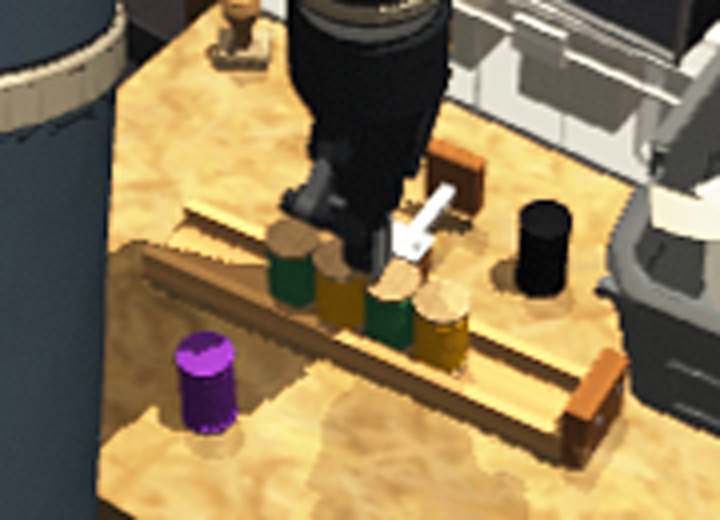

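The finger meets the spool tops at about crop (372,272), higher than the calculated tip pixel at (365,308). I'll check the finger's lowest visible height by depth, and compare the same from s1.

```bash
python3 - <<'E'
from h import *
from plant import robot
f=robot.grab_frame("scene");P=cloud(f);T=(P[...,:2]-O)@RT*1000;z=P[...,2]*1000
hsv=cv2.cvtColor(f["image"],cv2.COLOR_RGB2HSV)
for v in range(174,204,2):
    print(v,[(u,*T[v,u].round().astype(int),int(z[v,u]),*hsv[v,u,1:]) for u in (305,309,312,315)])
for x in(-19,3): print(x,[np.round(proj(f,np.array(W(x,-14,zz))),1).tolist() for zz in(25,40,55,70)])
for x in(-83,-61): print("s1",x,[((np.array(proj(f,np.array(W(x,-14,zz))))-[220,120])*4).round().tolist() for zz in(25,40,55)])
E
```

```text
174 [(305, np.int64(4), np.int64(-43), 136, np.uint8(21), np.uint8(24)), (309, np.int64(-1), np.int64(-21), 115, np.uint8(30), np.uint8(17)), (312, np.int64(1), np.int64(-13), 108, np.uint8(43), np.uint8(18)), (315, np.int64(5), np.int64(-8), 105, np.uint8(15), np.uint8(17))]
176 [(305, np.int64(4), np.int64(-44), 132, np.uint8(22), np.uint8(23)), (309, np.int64(5), np.int64(-31), 120, np.uint8(33), np.uint8(23)), (312, np.int64(0), np.int64(-12), 102, np.uint8(30), np.uint8(17)), (315, np.int64(4), np.int64(-7), 99, np.uint8(8), np.uint8(32))]
178 [(305, np.int64(4), np.int64(-44), 126, np.uint8(43), np.uint8(24)), (309, np.int64(5), np.int64(-31), 116, np.uint8(41), np.uint8(25)), (312, np.int64(-1), np.int64(-9), 93, np.uint8(51), np.uint8(15)), (315, np.int64(2), np.int64(-3), 88, np.uint8(18), np.uint8(101))]
180 [(305, np.int64(-15), np.int64(-13), 84, np.uint8(126), np.uint8(93)), (309, np.int64(4), np.int64(-30), 109, np.uint8(32), np.uint8(24)), (312, np.int64(-1), np.int64(-10), 88, np.uint8(23), np.uint8(11)), (315, np.int64(3), np.int64(-4), 84, np.uint8(21), np.uint8(98)
[... 2622 characters left out ...]
), 13, np.uint8(232), np.uint8(99)), (312, np.int64(0), np.int64(-10), 29, np.uint8(141), np.uint8(49)), (315, np.int64(7), np.int64(-10), 33, np.uint8(156), np.uint8(49))]
202 [(305, np.int64(-16), np.int64(-12), 16, np.uint8(163), np.uint8(147)), (309, np.int64(-12), np.int64(-3), 9, np.uint8(123), np.uint8(85)), (312, np.int64(0), np.int64(-11), 24, np.uint8(170), np.uint8(45)), (315, np.int64(7), np.int64(-11), 28, np.uint8(153), np.uint8(50))]
-19 [[303.2, 199.3], [303.1, 194.4], [303.0, 189.4], [303.0, 184.3]]
3 [[312.4, 203.4], [312.4, 198.5], [312.5, 193.5], [312.5, 188.4]]
s1 -83 [[228.0, 271.0], [227.0, 252.0], [225.0, 232.0]]
s1 -61 [[264.0, 287.0], [263.0, 267.0], [262.0, 247.0]]
```

Depth puts the finger's lowest end at z≈57 mm, not the 25 mm expected, so it passed over the spools. I'll go back behind the row, check the tip height there in a clear view, and lower under a contact guard.

```bash
python3 - <<'E'
from h import *
from plant import robot
robot.move_straight(W(-8,0,50),vel=.1)
robot.move_straight(W(-98,0,50),vel=.15)
def tip():
    f=robot.grab_frame("scene");P=cloud(f);T=(P[...,:2]-O)@RT*1000;z=P[...,2]*1000
    hsv=cv2.cvtColor(f["image"],cv2.COLOR_RGB2HSV)
    m=(abs(T[...,0]+98)<22)&(abs(T[...,1])<16)&(z>22)&(z<150)
    q=np.c_[T[m],z[m]];o=np.argsort(q[:,2]);print(robot.sense()["tcp_pos"][2],"lowest",q[o[:6]].round().astype(int).tolist(),"n",len(q),flush=True);return f
tip()
h=robot.move_straight(W(-98,0,12),vel=.05,contact_N=4);print(h,robot.sense()["tcp_pos"],robot.sense()["t"])
f=tip();cv2.imwrite("pics/s4.png",cv2.resize(f["image"][120:250,220:400,::-1],None,fx=4,fy=4,interpolation=cv2.INTER_CUBIC))
E
```

```text
0.04977082102926969 lowest [[-93, -6, 71], [-91, -5, 75], [-87, -7, 75], [-86, -1, 76], [-88, -9, 76], [-86, -5, 78]] n 297
False [0.40191355 0.25386708 0.0121213 ] 8.4583
0.012254372759708185 lowest [[-91, -5, 37], [-92, -7, 38], [-87, 5, 38], [-87, 1, 39], [-87, -3, 40], [-87, -7, 40]] n 393
```

View pics/s4.png

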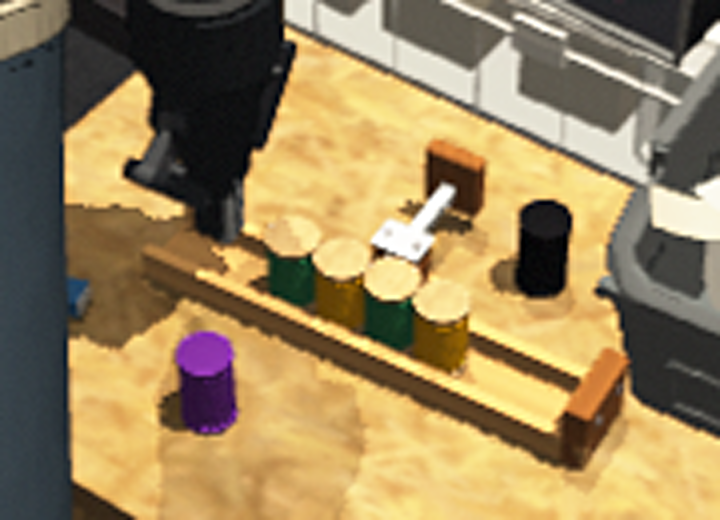

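The picture shows the fingertips over the channel behind the row at crop (225,238), at z≈36. They sit about 23 mm above the TCP, so my plan needs TCP z ≈ 2 mm. I'll lower under guard and push.

```bash
python3 - <<'E'
from h import *
from plant import robot
def rep(k):
    s=robot.sense();print(k,round(s["t"],2),np.round(s["wrist_force"],2),(RT.T@(np.array(s["tcp_pos"][:2])-O)*1000).round(1),s["tcp_pos"][2],flush=True)
h=robot.move_straight(W(-98,0,2),vel=.03,contact_N=4);rep(h)
if not h:
    robot.move_straight(W(-72,0,2),vel=.04,contact_N=6);rep("c")
    robot.move_straight(W(-45,0,2),vel=.04,contact_N=8);rep("a")
    f=robot.grab_frame("scene");P=cloud(f);T=(P[...,:2]-O)@RT*1000;z=P[...,2]*1000
    hsv=cv2.cvtColor(f["image"],cv2.COLOR_RGB2HSV)
    def tops():
        m=((z>47)&(z<60)&(abs(T[...,1])<17)&(T[...,0]>-80)&(T[...,0]<115)&(hsv[...,2]>110)).astype(np.uint8)
        return np.sort(T[m>0][:,0])[[3,-4]]
    print("spool tops x extent",tops())
    cv2.imwrite("pics/s5.png",cv2.resize(f["image"][120:250,220:400,::-1],None,fx=4,fy=4,interpolation=cv2.INTER_CUBIC))
E
```

```text
False 8.99 [ 0.38 -0.4   0.15] [-97.9  -0.2] 0.0017645572037851345
c 9.79 [-0.34  0.05 -0.43] [-72.   0.] 0.0020243083090817904
a 10.62 [ 0.18 -0.83 -0.87] [-44.9   0. ] 0.0020022387143896134
spool tops x extent [-32.79765144  82.50233008]
```

View pics/s5.png

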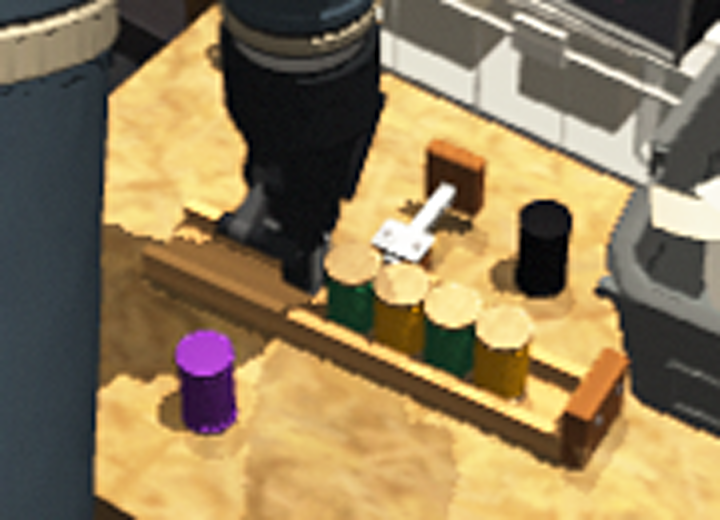

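The row is now sliding upright, with the tops at crop (355,265)…(505,325) and the finger behind spool 4. That was my last picture, so from here I'll check by numbers. I'll push home until the force rises.

```bash
python3 - <<'E'
from h import *
from plant import robot
def rep(k):
    s=robot.sense();print(k,round(s["t"],2),np.round(s["wrist_force"],2),(RT.T@(np.array(s["tcp_pos"][:2])-O)*1000).round(1),s["tcp_pos"][2],flush=True)
robot.move_straight(W(-18,0,2),vel=.04,contact_N=8);rep("a")
h=robot.move_straight(W(-4,0,2),vel=.015,contact_N=5);rep(h)
s=robot.sense();T0=RT.T@(np.array(s["tcp_pos"][:2])-O)*1000
robot.move_straight(W(T0[0]-25,0,2),vel=.06)
robot.move_straight(W(T0[0]-60,0,110),vel=.2);rep("up")
for n in("scene","top"):
    f=robot.grab_frame(n);P=cloud(f);T=(P[...,:2]-O)@RT*1000;z=P[...,2]*1000
    m=(z>48)&(z<60)&(abs(T[...,1])<17)&(T[...,0]>-40)&(T[...,0]<114)&(f["image"].max(-1)>130)
    q=np.sort(T[m][:,0]);print(n,len(q),q[[2,-3]] if len(q)>5 else None)
    st=(z>36)&(z<46)&(abs(T[...,1])<22)&(T[...,0]>108)&(T[...,0]<140);q=np.sort(T[st][:,0]);print("stop",len(q),q[[2,-3]] if len(q)>5 else None)
    cv2.imwrite(f"pics/{n}6.png",f["image"][:,:,::-1])
    np.savez(f"{n}6.npz",**f)
E
```

```text
a 11.49 [-0.14  0.05  0.36] [-17.9   0. ] 0.001996039608628923
True 12.0 [1.14 0.21 1.24] [-13.8   0.1] 0.0019425616505019394
up 13.28 [ 0.7  -1.1   0.34] [-73.   -0.8] 0.10927023656653236
scene 494 [ -0.51429001 112.38934214]
stop 163 [109.3051153  137.31390141]
top 366 [ 24.84203486 112.24619238]
stop 113 [113.96122434 128.67097931]
```

The push stopped at TCP x=-13.8, against -12 expected, which is within calibration error. A second, firmer guarded push will confirm that the row is home.

```bash
python3 - <<'E'
from h import *
from plant import robot
def rep(k):
    s=robot.sense();print(k,round(s["t"],2),np.round(s["wrist_force"],2),(RT.T@(np.array(s["tcp_pos"][:2])-O)*1000).round(1),s["tcp_pos"][2],flush=True)
robot.move_straight(W(-40,0,60),vel=.2)
robot.move_straight(W(-32,0,2),vel=.12);rep("dn")
robot.move_straight(W(-18,0,2),vel=.04,contact_N=8);rep("a")
h=robot.move_straight(W(-6,0,2),vel=.012,contact_N=10);rep(h)
robot.move_straight(W(-38,0,2),vel=.08)
robot.move_straight(W(-60,0,110),vel=.2);rep("up")
for n in("scene",):
    f=robot.grab_frame(n);P=cloud(f);T=(P[...,:2]-O)@RT*1000;z=P[...,2]*1000
    m=(z>48)&(z<60)&(abs(T[...,1])<17)&(T[...,0]>-40)&(T[...,0]<118)&(f["image"].max(-1)>130)
    q=np.sort(T[m][:,0]);print(n,len(q),q[[2,-3]])
    hi=cv2.resize(f["image"],None,fx=4,fy=4,interpolation=cv2.INTER_CUBIC)
    # colour scan along spool-top centre line (z=54) towards the stop
    for x in range(84,126,2):
        u,v=proj(f,np.array(W(x,0,46)));print(x,hi[int(4*v+2),int(4*u+2)].tolist(),round(float(z[int(round(v)),int(round(u))])),end=" | ")
E
```

```text
dn 14.47 [ 0.91 -0.13  0.44] [-32.6   0.7] 0.00264058625292056
a 14.97 [ 0.46 -0.11 -0.7 ] [-17.7   0.1] 0.0021770848660557646
True 15.63 [ 0.07  1.68 -0.35] [-13.9   0.7] 0.002198262072853681
up 16.79 [-0.03 -0.57 -0.01] [-59.3  -0.7] 0.10933644269950892
scene 492 [ -0.92742578 112.34060088]
84 [96, 111, 67] 48 | 86 [255, 252, 166] 54 | 88 [255, 238, 161] 54 | 90 [251, 225, 150] 52 | 92 [248, 220, 142] 52 | 94 [249, 223, 145] 53 | 96 [251, 229, 153] 54 | 98 [252, 233, 159] 51 | 100 [252, 233, 159] 54 | 102 [255, 238, 167] 52 | 104 [255, 239, 168] 52 | 106 [255, 255, 177] 55 | 108 [255, 243, 167] 52 | 110 [181, 141, 84] 53 | 112 [164, 110, 12] 47 | 114 [191, 132, 24] 41 | 116 [194, 125, 48] 39 | 118 [214, 129, 59] 43 | Traceback (most recent call last):
  File "<stdin>", line 18, in <module>
ValueError: cannot convert float NaN to integer
```

The stop point is the same at 10 N, so the row is home. Next is the keeper: tool tilted 25° with the body away from the shelf, after checking clearance behind the block.

```bash
cat > k.py <<'E'
from h import *
from plant import robot
import pickle
from scipy.spatial.transform import Rotation as Ro
a=np.deg2rad(25);zt=np.array([0,np.sin(a),-np.cos(a)])   # tool z in tray frame
Z=np.array([*(RT@zt[:2]),zt[2]]);yw=YAW-np.pi/2;x=np.array([np.cos(yw),np.sin(yw),0]);x-=Z*(x@Z);x/=np.linalg.norm(x)
RPY=Ro.from_matrix(np.c_[x,np.cross(Z,x),Z]).as_euler("xyz")
ZT=40-23*np.cos(a)*1                                     # TCP z for tip at 40
def K(ye,back=0):  # TCP so that the finger face meets the block's top edge at tray y=ye
    y=ye+11/np.cos(a)+(52-ZT)*np.tan(a)
    return W(-11,y-back*zt[1],ZT-back*zt[2])
def rep(k):
    s=robot.sense();print(k,round(s["t"],2),np.round(s["wrist_force"],2),(RT.T@(np.array(s["tcp_pos"][:2])-O)*1000).round(1),np.round(s["tcp_pos"][2],4),flush=True)
E
python3 - <<'E'
from k import *
d=pickle.load(open("f0.pkl","rb"))
for n in d:
    P=cloud(d[n]);T=(P[...,:2]-O)@RT*1000;z=P[...,2]*1000
    for lo,hi in((20,60),(60,100),(100,300)):
        m=(abs(T[...,0]+11)<55)&(T[...,1]>112)&(T[...,1]<260)&(z>lo)&(z<hi);q=np.sort(T[m][:,1]);print(n,lo,q[3] if len(q)>4 else None)
print([(p,robot.inverse_kinematics(p,RPY) is not None) for p in (K(114,70),K(114),K(63))])
robot.goto(K(114,70),RPY);rep("above")
f=robot.grab_frame("scene");P=cloud(f);T=(P[...,:2]-O)@RT*1000;z=P[...,2]*1000
m=(abs(T[...,0]+11)<20)&(T[...,1]>70)&(T[...,1]<150)&(z>60)&(z<170)&(f["image"].max(-1)<140);q=np.c_[T[m],z[m]];print("tip",q[np.argsort(q[:,2])[:6]].round().tolist())
E
```

```text
scene 20 168.2084364080157
scene 60 161.02834931001954
scene 100 163.59928610070392
top 20 166.3333564338083
top 60 160.5628400394473
top 100 162.28939083094573
[([np.float64(0.5259228547823566), np.float64(0.1855515484741779), np.float64(0.08259646599072255)], True), ([np.float64(0.5551339262133833), np.float64(0.19022954613551074), np.float64(0.01915492089815705)], True), ([np.float64(0.5047755911169621), np.float64(0.1821649267200293), np.float64(0.01915492089815705)], True)]
above 17.77 [ 0.22  0.36 -0.15] [-10.7 111.6] 0.0819
tip [[-5.0, 92.0, 102.0], [-8.0, 90.0, 102.0], [-4.0, 95.0, 103.0], [-6.0, 90.0, 103.0], [-13.0, 89.0, 104.0], [-10.0, 88.0, 106.0]]
```

Clearance is fine: the nearest obstacle is at tray y=160, and the tip is where predicted. Descending behind the block and pushing.

```bash
python3 - <<'E'
from k import *
h=robot.move_straight(K(115),vel=.08,contact_N=5);rep(("down",h))
if not h:
    h=robot.move_straight(K(72),vel=.04,contact_N=8);rep(("push",h))
    if not h:
        h=robot.move_straight(K(59),vel=.015,contact_N=7);rep(("end",h,"target65",K(65)))
    s=robot.sense();p=np.array(s["tcp_pos"]);off=np.array([*(RT@[0,.010]),0])
    robot.move_straight(p+off,vel=.05)
    robot.move_straight(p+off-Z*.09,vel=.1);rep("up")
f=robot.grab_frame("scene");P=cloud(f);T=(P[...,:2]-O)@RT*1000;z=P[...,2]*1000
im=f["image"].astype(int)
m=(abs(T[...,0]+11)<19)&(T[...,1]>45)&(T[...,1]<115)&(z>40)&(z<57)&(im[...,0]-im[...,2]>50);print("block top",m.sum(),np.percentile(T[m],[3,50,97],axis=0).round(1).tolist())
m=(abs(T[...,0]+11)<8)&(abs(T[...,1])<24)&(z>26)&(z<38);print("bar",m.sum(),np.percentile(T[m],[3,50,97],axis=0).round(1).tolist() if m.sum() else None)
E
```

```text
('down', False) 18.86 [1.04 0.01 1.01] [-11.2 142.6] 0.0195
('push', False) 20.08 [ 0.15 -0.32 -0.3 ] [-11.   99.5] 0.0191
('end', True, 'target65', [np.float64(0.5067504277874101), np.float64(0.18248118630495014), np.float64(0.01915492089815705)]) 20.61 [ 0.91 -0.01 -0.05] [-10.9  94.7] 0.0198
up 22.01 [-0.28 -0.19 -0.15] [-10.7  66.4] 0.101
block top 68 [[-26.4, 55.0], [-11.1, 60.2], [4.1, 66.1]]
bar 51 [[-16.0, -9.6], [-12.2, 2.8], [-8.1, 21.8]]
```

The keeper is nearly shut, with the block's outer face at about 66–67 against a nominal 65. I'll push again, more firmly, to be sure it's fully in.

```bash
python3 - <<'E'
from k import *
robot.move_straight(K(77),vel=.1,contact_N=8)
robot.move_straight(K(70),vel=.04,contact_N=8);rep("near")
h=robot.move_straight(K(58),vel=.015,contact_N=20);rep(("end",h))
s=robot.sense();p=np.array(s["tcp_pos"]);off=np.array([*(RT@[0,.010]),0])
robot.move_straight(p+off,vel=.05)
robot.move_straight(p+off-Z*.09,vel=.1)
robot.goto(W(-130,90,200),RPY);rep("clear")
for n in("scene","top"):
    f=robot.grab_frame(n);P=cloud(f);T=(P[...,:2]-O)@RT*1000;z=P[...,2]*1000;im=f["image"].astype(int)
    m=(abs(T[...,0]+11)<19)&(T[...,1]>45)&(T[...,1]<115)&(z>40)&(z<57)&(im[...,0]-im[...,2]>50);print(n,"block",m.sum(),np.percentile(T[m],[3,50,97],axis=0).round(1).tolist() if m.sum() else 0)
    m=(abs(T[...,0]+11)<8)&(abs(T[...,1])<24)&(z>26)&(z<38);print("bar",m.sum(),np.percentile(T[m],[3,50,97],axis=0).round(1).tolist() if m.sum() else None)
    m=(z>48)&(z<60)&(abs(T[...,1])<17)&(T[...,0]>-40)&(T[...,0]<118)&(im.max(-1)>130);q=np.sort(T[m][:,0]);print("spools",len(q),q[[2,-3]] if len(q)>5 else 0)
E
```

```text
near 23.44 [0.19 0.13 0.06] [-11.   97.4] 0.0195
('end', False) 24.39 [16.04  2.34 -2.32] [-10.7  93.1] 0.0228
clear 26.62 [ 0.49 -0.28 -0.86] [-128.    89.3] 0.1982
scene block 69 [[-27.1, 55.9], [-10.7, 60.1], [4.9, 67.1]]
bar 50 [[-16.1, -9.1], [-12.4, 3.3], [-8.2, 21.1]]
spools 495 [ -0.78175663 112.24043512]
top block 72 [[-27.0, 54.5], [-11.1, 58.9], [3.8, 65.8]]
bar 51 [[-15.3, -10.8], [-11.4, 5.2], [-8.1, 22.3]]
spools 486 [ -0.72539624 111.88563994]
```

The keeper held against 16 N without moving, so it is fully shut. The spool extent is unchanged and the tool is clear.

```bash
python3 -c "
from plant import robot
print(robot.close_job())"
```

```text
the job is handed in; nothing more can be done
None
```

The job is handed in: the row is against the end stop with the spools standing, the keeper is shut behind spool 4, and the arm is clear. I confirmed this by force and depth readings rather than a final picture, and did not re-measure the bystanders. The first push attempt passed over the spool tops without moving or touching anything.

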